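# Check the travel of a belt tensioner and mark the reading

### The job

With the belt off, check this tensioner's travel: push its roller slowly clockwise against the spring until the arm is firmly up against its hidden rubber stop (lean on it with about 15 N, never more than 25 N) and hold it there for a second. Ease the arm back to rest without letting it snap, then slide the blue marker along the scale to the reading the red telltale needle has kept, not touching the needle, and leave everything else where it is.

Things in the scene. Friction and masses are not known exactly. Their poses are not given: they have to be found in the camera images.
- pivot (a point): Centre of the tensioner's pivot, on top of its hub, 44 mm above the table; its axes are the fixture's. The fixture is a grey plate 270 x 370 x 12 mm screwed to the bench. At yaw 0 the roller lies to the +y side of the pivot and the scale to the -y side. Round dark hub, radius 55 mm, up to z = 29 mm
- roller (a point): Centre of the black idler roller (50 mm across, upright axis, from z = 43 to 75 mm; it does not spin) at the end of the aluminium tensioner arm, 130 mm from the pivot. The arm is a bar 26 mm wide whose top is at z = 42 mm, so tips kept between z = 46 and 55 mm bear on the roller only. At rest the arm points 0.436 rad from the fixture's +y towards its -x; pushing the roller towards the fixture's +x (clockwise from above) turns it against its spring
- tensioner (a joint): Arm deflection, rad, as read on the scale: 0 at rest, grows clockwise from above. At the roller the spring resists with about 4 N at rest, growing to 8.5 N at 0.8 rad. Hidden inside the hub is a rubber stop; it comes somewhere between 0.38 and 0.80 rad, differs every time and cannot be seen. Once the arm meets it the force climbs by about 1.5 N per further mm at the roller
- hub: The fixed round hub housing (radius 55 mm, z = 12 to 29 mm), origin at the pivot on the table, with the hidden rubber stop inside
- telltale_tip (a point): Tip of the thin red telltale needle, 122 mm from the pivot over the scale, z = 47 mm. The arm's tail (opposite the roller) drags the needle along, and the needle stays at the furthest deflection reached. It is light and delicate
- telltale (a joint): Reading of the red telltale on the scale, rad, same zero and direction as the arm deflection
- marker_tip (a point): Tip of the blue marker's index line on the scale, 122 mm from the pivot, z = 31 mm
- marker_tab (a point): Centre of the blue marker's upright grip tab, 158 mm from the pivot: 14 mm thick along the scale, 26 mm deep in the radial direction, from z = 36 to 72 mm. Its axes: x along the scale (the thickness; the reading grows towards its -x), y radial, pointing to the pivot. It slides stiffly (about 1.6 N) along the arc about the pivot and stays where it is left. Held across its thickness, with fingertips no lower than z = 40 mm, the fingers clear the needle
- marker (a joint): Reading of the blue marker on the scale, rad, same zero and direction as the telltale. White scale with a tick every 5 degrees, a long one every 10 degrees, 0 to 50 degrees; at the start the marker stands at the low end
- big_nut: Bystander, leave alone: loose steel nut, 28 mm across, on the fixture plate beyond the hub
- spare_pulley: Bystander, leave alone: spare grooved steel pulley, 68 mm across, 26 mm high
- wrench: Bystander, leave alone: steel wrench lying on the bench
- screwdriver: Bystander, leave alone: screwdriver with orange handle, lying
- mallet: Bystander, leave alone: hammer lying on the bench
- spray_can: Bystander, leave alone: green spray can, 60 mm across, 170 mm high
- bolt_jar: Bystander, leave alone: amber jar, 72 mm across, 90 mm high
- parts_tray: Bystander, leave alone: red parts tray, 140 x 200 x 35 mm

How it is judged (in metres and radians):
On the way, in this order (a step that is already met when the one before it is completed fails the run):
1. the arm is held firmly against the stop inside the hub (contact force between tensioner and hub above 5 N and value of joint telltale above 0.3 rad), for 0.5 s.
2. the arm has been eased back to rest (value of joint tensioner below 0.05 rad), for 0.2 s.
At the end, for the whole second after the job is handed in: The arm is back at rest (under 0.05 rad), the red telltale stands where the arm left it at the stop, and the blue marker's tip stands within 5 mm of the telltale's tip along the scale, at rest (horizontal distance between marker_tip and telltale_tip below 0.005 m and value of joint telltale above 0.3 rad and value of joint tensioner below 0.05 rad and velocity of joint marker between -0.05 and 0.05 rad/s); the robot touches nothing.
It fails at once if the arm is pushed with more than 25 N (contact force between any of the fingers, the arm and tensioner above 25 N).
It fails at once if the arm snaps back (faster than 2.5 rad/s) (velocity of joint tensioner below -2.5 rad/s).
It fails at once if the robot touches the red telltale needle (contact force between any of the fingers, the arm and telltale above 0.3 N).
It fails at once if a bystander is moved by more than 20 mm (distance of any of big_nut, spare_pulley, wrench, screwdriver, mallet, spray_can, bolt_jar, parts_tray from where it was at the start of the episode above 0.02 m).
It also fails if it takes over 72 s, if anything falls off the work surface, if the arm or the gripper's body presses on something with over 40 N, if the wrist force passes 120 N, or if a joint passes its speed limit or range.

### The arm

A 7-joint arm with a two-finger parallel gripper is mounted at the origin on the work surface. World frame = base frame: x ahead of the robot, y to its left, z up, the work surface at z = 0. Lengths are in mm, angles in rad, forces in N, time in s.
With the tool pointing down it reaches from about 350 to 900 mm from the base axis. Payload 7.2 kg.
Tool frame: the origin (TCP) lies midway between the tips of the shut fingers; the grasp point (between the pads) lies grip_point_offset behind it (grip_point_offset is the distance from the TCP to the grasp point, in mm); z points along the fingers, x is the direction in which the jaws open and shut, and the axes are right-handed (so a half turn about z gives the same grasp; the last joint's range is limited). The gripper opens to 85 mm and grips with 20 to 120 N. Pads are 22 mm wide; open, the fingers measure 114 mm over their backs; the gripper's body (76 mm by 85 mm) begins 54 mm behind the grasp point. The pads swing forward as they close: fully open they stand 13 mm farther back than shut.
Start: joints at [1.093, 0.411, -0.013, 1.596, 0.006, 1.134, -0.082], TCP at [249.005, -573.258, 231.297] pointing down, gripper open.
Joint ranges: [-2.95, 2.95], [-0.29, 1.99], [-1.47, 1.44], [0.14, 2.54], [-1.03, 4.17], [0.13, 1.85], [-2.86, 2.86]. Speed limits (rad/s): [2.39, 2.39, 3.01, 3.01, 3.14, 3.14, 3.14].

### API

Orientations are given as a rotation vector (axis times angle).
In Python, from cell import * gives the robot as it stands.
- The arm moves only by the tool play_rows, never from a script. Its argument "plan" is a list of rows, each an object of numbers: "x", "y", "z": the shift along the tool's x, y, z in mm; "rx", "ry", "rz": the turn, a rotation vector about the tool's x, y, z in rad; "gripper": the opening, from 0 (shut) to 1 (fully open). A call has 1 to 5 rows; each row is the pose to reach, as a shift and turn from the pose commanded when the call began, along the tool's axes at that moment; what a row does not reach only later rows make up. A row lasts 1/12 s, in which the tool goes at most 41.7 mm and 7.16 degrees, less where a joint would pass 70% of its speed; a pose out of reach is approached as far as the arm can. A call with a gripper value outside its range is refused whole. The fingers move at their own pace and stop on an object; "newtons" is the grip in N (left out, the last holds). Time passes only in rows, so rows that repeat a pose let the fingers close. It gives the time, the measured TCP pose, the force and the opening at its end, in the units of the state.
- sense(): the state, without advancing time (a new reading comes with each control period).
- snapshot(name): name is "scene" or "top"; returns a dict with "pixels" (420x560x3 uint8, red, green, blue), "intrinsics" (3x3 intrinsics, pixels), "cam_to_world" (4x4, takes a point from camera to world coordinates). Camera axes: x right, y down, z forward; pixel columns grow to the right and rows downward; lengths in mm; the calibration is good to about 2 mm. A picture is of the moment at which its call begins. There is no depth.
- close_job(): hands the job in, once; it reports no verdict.
Trained networks look in the newest picture that a camera, given by its name, has taken for a name from the list of things; names that differ only in an ending like _2 or _b are one class to them, and where a whole thing is asked for, a point or a joint stands for the part that bears it (a point fixed in the world has none). Each returns a list of dicts, best first, with "p" (0 to 1); they miss things now and then, are a little off and sometimes report something else, mostly with a low value. They report only what shows in the picture. A call takes as long as a camera call.
- masks_of(label, camera): "region" (420x560 bool, what is visible of it) and "centre" ([column, row] in pixels, amid what is visible of it).
The state is a dict: "clock": time; "qpos": joint angles; "dq": joint speeds; "joint_efforts": joint torques, N m; "tcp_pos": TCP position; "tcp_rot": TCP orientation; "ft_force": force on the tool from outside, world axes, zero at the start; "torque": the same for the moment, N m; "grip_width": opening from 0.0 (shut) to 1.0 (fully open).
Only numpy, scipy, OpenCV 4.12 (cv2) and the standard library are available. Lean on these libraries where they do the work, as an engineer would, in place of code of your own. Each camera call takes 0.05 s, during which the arm holds its last target.

## Working session

There is one attempt and no reset: what is moved stays moved. The work goes in short steps, Python scripts to look and compute and a tool call to move; the robot and the scene stay as the last step left them, time stands still between calls to the robot, and variables do not carry over. Pictures are saved under pics/ and viewed, and the job is handed in when it is done.

Besides the shell and the picture viewer there is one more tool, called after "Emit:" as name([rows], argument=value, ...), one row to a line, values as JSON. play_rows: Moves the arm, as the interface text tells. Its arguments: {"type":"object","properties":{"plan":{"type":"array","items":{"type":"object","properties":{"x":{"type":"number"},"y":{"type":"number"},"z":{"type":"number"},"rx":{"type":"number"},"ry":{"type":"number"},"rz":{"type":"number"},"gripper":{"type":"number"}}}},"newtons":{"type":"number"}},"required":["plan"]}

```bash
mkdir -p pics; ls
python3 - <<'E'
from cell import *
import cv2,numpy as np
s=sense();print({k:np.round(v,3).tolist() for k,v in s.items()})
for n in("scene","top"):
    d=snapshot(n);cv2.imwrite(f"pics/{n}0.png",cv2.cvtColor(d["pixels"],cv2.COLOR_RGB2BGR));print(np.round(d["intrinsics"],1).tolist(),np.round(d["cam_to_world"],3).tolist())
    for l in("pivot","roller","telltale_tip","marker_tip","marker_tab","hub","telltale"):
        for m in masks_of(l,n)[:2]:print(n,l,m["p"],m["centre"],m["region"].sum())
E
```

```text
pics
{'clock': 0.0, 'qpos': [1.093, 0.412, -0.013, 1.597, 0.006, 1.134, -0.082], 'dq': [-0.001, 0.001, 0.001, 0.0, -0.001, 0.001, -0.001], 'joint_efforts': [0.002, -60.062, 0.683, -29.941, 0.014, 0.011, 0.0], 'tcp_pos': [248.758, -572.845, 230.438], 'tcp_rot': [-2.626, 1.723, 0.002], 'ft_force': [0.472, 0.952, -0.177], 'torque': [-0.027, -0.02, -0.01], 'grip_width': 1.0}
[[485.7, 0.0, 275.7], [0.0, 485.7, 212.4], [0.0, 0.0, 1.0]] [[-0.623, 0.423, -0.659, 1346.282], [0.782, 0.321, -0.534, 664.463], [-0.014, -0.847, -0.531, 774.637], [0.0, 0.0, 0.0, 1.0]]
scene pivot 0.85 [247.0, 251.4] 7689
scene pivot 0.52 [366.0, 232.0] 304
scene roller 0.93 [266.7, 243.6] 1449
scene roller 0.45 [203.3, 231.1] 191
scene telltale_tip 0.59 [239.8, 237.7] 193
scene marker_tip 0.64 [202.2, 230.7] 164
scene marker_tip 0.41 [246.5, 249.0] 7687
scene marker_tab 0.47 [199.9, 230.5] 183
scene hub 0.62 [253.5, 255.4] 319
scene telltale 0.65 [256.7, 237.9] 135
[[499.2, 0.0, 287.7], [0.0, 499.2, 207.0], [0.0, 0.0, 1.0]] [[-0.005, -0.997, 0.081, 343.392], [-1.0, 0.007, 0.026, -59.248], [-0.026, -0.081, -0.996, 1439.412], [0.0, 0.0, 0.0, 1.0]]
top pivot 0.57 [294.5, 165.8] 11543
top roller 0.91 [282.4, 169.2] 1265
top roller 0.72 [297.0, 174.1] 356
top telltale_tip 0.59 [299.8, 159.1] 215
top marker_tab 0.54 [343.0, 144.5] 65
top hub 0.75 [283.0, 178.4] 306
top hub 0.2 [153.2, 265.8] 322
top telltale 0.52 [291.6, 160.9] 132
```

Run:
```python
import cv2
a=cv2.imread("pics/scene0.png");b=cv2.imread("pics/top0.png")
cv2.imwrite("pics/s_crop.png",cv2.resize(a[170:330,150:350],None,fx=4,fy=4,interpolation=cv2.INTER_CUBIC)[:600])
cv2.imwrite("pics/t_crop.png",cv2.resize(b[90:240,200:400],None,fx=4,fy=4,interpolation=cv2.INTER_CUBIC))
```

```text
(no output)
```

View pics/scene0.png

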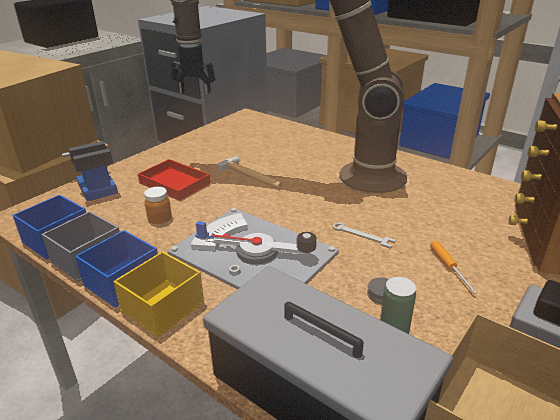

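View pics/top0.png

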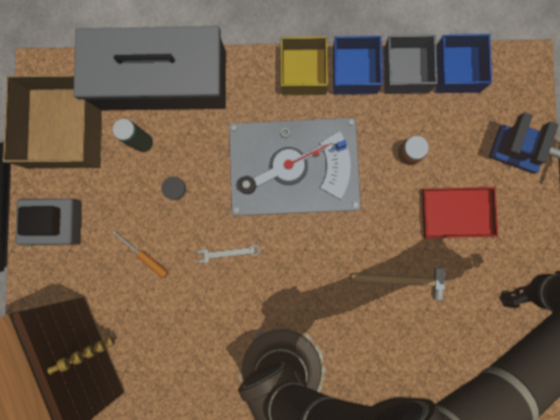

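View pics/s_crop.png

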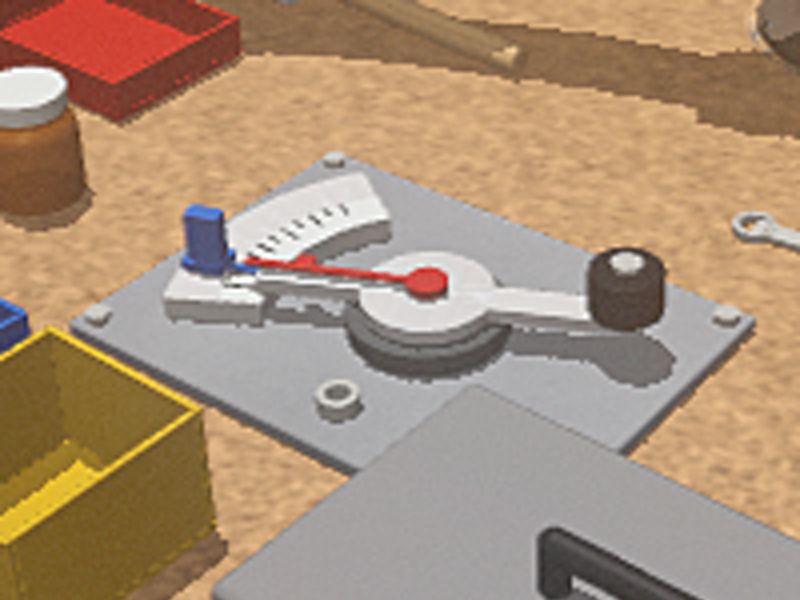

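View pics/t_crop.png

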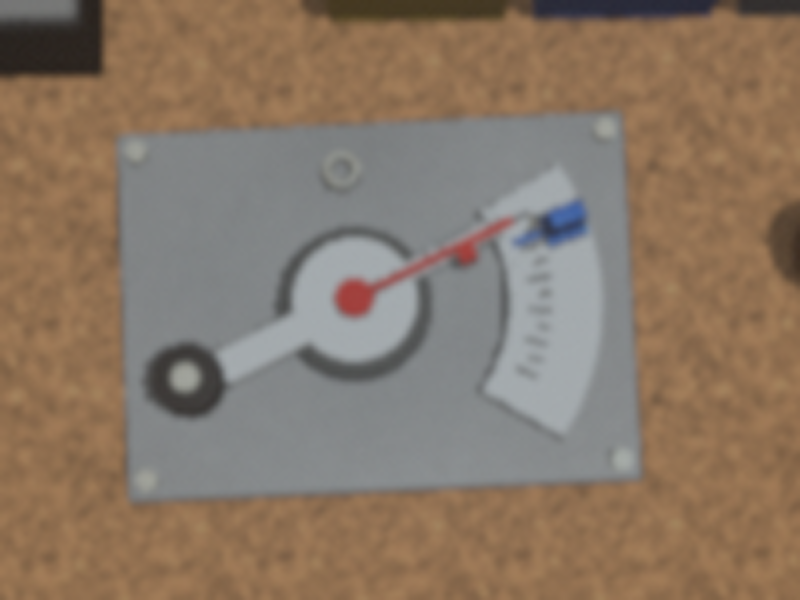

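The top view shows the pivot cap at about (288,164), the roller at (246,185), the needle tip at (328,145) and the blue tab at (341,146). The scene view shows the same layout, with the roller top at about (307,235) and the tab at (201,227). Next I triangulate these points.

```bash
cat > h.py <<'E'
from cell import *
import cv2,numpy as np
def cam(d):return np.array(d["intrinsics"]),np.array(d["cam_to_world"])
def ray(c,uv):
    K,T=c;v=T[:3,:3]@np.linalg.inv(K)@np.array([uv[0],uv[1],1.]);return T[:3,3],v/np.linalg.norm(v)
def atz(c,uv,z):
    o,v=ray(c,uv);return o+v*(z-o[2])/v[2]
def tri(rs):
    A=sum(np.eye(3)-np.outer(v,v) for o,v in rs);b=sum((np.eye(3)-np.outer(v,v))@o for o,v in rs);p=np.linalg.solve(A,b)
    return p,[float(np.linalg.norm((np.eye(3)-np.outer(v,v))@(p-o))) for o,v in rs]
def proj(c,p):
    K,T=c;q=T[:3,:3].T@(np.asarray(p,float)-T[:3,3]);q=K@q;return q[:2]/q[2]
E
python3 - <<'E'
from h import *
S=cam(snapshot("scene"));T=cam(snapshot("top"))
s=lambda u,v:((u-1.5)/4+150,(v-1.5)/4+170); t=lambda u,v:((u-1.5)/4+200,(v-1.5)/4+90)
P={'pivotcap':((428,276),(353,298)),'rollertop':((628,262),(184,378)),'tip':((247,262),(511,221)),'tabtop':((207,212),(567,220)),
'plate_a':((335,160),(624,460)),'plate_b':((97,315),(606,128)),'plate_c':((727,316),(146,480))}
for k,(a,b) in P.items():
    p,r=tri([ray(S,s(*a)),ray(T,t(*b))]);print(k,p.round(1),np.round(r,1))
C=[(119,136),(620,113),(640,479),(131,502)]
c=np.array([atz(T,t(*q),12) for q in C]);print(c.round(1).tolist())
for k,z in(('pivotcap',47),('rollertop',75),('tip',47),('tabtop',72)):print(k,atz(T,t(*P[k][1]),z).round(1),atz(S,s(*P[k][0]),z).round(1))
E
```

```text
pivotcap [577.  -24.5  49.9] [0.4 0.4]
rollertop [517.8  91.6  77.1] [0.3 0.3]
tip [ 631.6 -136.    44.1] [0.8 0.8]
tabtop [ 627.7 -174.1   66.4] [0.2 0.2]
plate_a [ 463.8 -215.9   11. ] [1.6 1.6]
plate_b [ 705.4 -207.    12.2] [1.2 1.2]
plate_c [452.4 126.2  12.4] [0.6 0.6]
[[704.6, 146.3, 12.0], [717.3, -218.2, 12.0], [451.0, -228.3, 12.0], [437.0, 136.5, 12.0]]
pivotcap [577.7 -24.7  47. ] [573.7 -26.9  47. ]
rollertop [518.3  91.5  75. ] [515.1  90.1  75. ]
tip [ 631.5 -136.4   47. ] [ 634.1 -132.2   47. ]
tabtop [ 626.7 -173.8   72. ] [ 633.2 -167.3   72. ]
```

```bash
cat >> h.py <<'E'
from scipy.spatial.transform import Rotation as R
PV=np.array([577.3,-24.6]);A0=0.472
def tgt(xyz,yaw):  # desired: tool x at world angle yaw, z down; gives shift in current tool frame
    s=sense();Rc=R.from_rotvec(s["tcp_rot"]);
    Rt=R.from_matrix(np.array([[np.cos(yaw),np.sin(yaw),0],[np.sin(yaw),-np.cos(yaw),0],[0,0,-1]]).T.T)
    return Rc.inv().apply(np.array(xyz)-s["tcp_pos"]).round(1),(Rc.inv()*Rt).as_rotvec().round(3)
E
python3 - <<'E'
from h import *
s=sense();print(R.from_rotvec(s["tcp_rot"]).as_matrix().round(3))
a=A0;n=np.array([-np.sin(a),np.cos(a)]);t=np.array([np.cos(a),np.sin(a)])
p=PV+130*n-(25+11+20)*t;print(p)
for yaw in(a+np.pi/2,a-np.pi/2):print(yaw,tgt([*p,150],yaw),tgt([*p,50],yaw))
E
```

```text
[[ 0.398 -0.917  0.   ]
 [-0.917 -0.398 -0.   ]
 [ 0.     0.    -1.   ]]
[468.316092    65.72445846]
2.0427963267948965 (array([-498.7, -455.7,   81.3]), array([-0.   , -0.   ,  3.079])) (array([-498.7, -455.7,  181.3]), array([-0.   , -0.   ,  3.079]))
-1.0987963267948966 (array([-498.7, -455.7,   81.3]), array([ 0.   , -0.   , -0.062])) (array([-498.7, -455.7,  181.3]), array([ 0.   , -0.   , -0.062]))
```

Emit:
play_rows([
  {"x": -499,"y": -456,"z": 60,"rz": -0.062,"gripper": 0},
  {"x": -499,"y": -456,"z": 60,"rz": -0.062,"gripper": 0},
  {"x": -499,"y": -456,"z": 60,"rz": -0.062,"gripper": 0},
  {"x": -499,"y": -456,"z": 60,"rz": -0.062,"gripper": 0},
  {"x": -499,"y": -456,"z": 60,"rz": -0.062,"gripper": 0},
])

```text
invalid input at $.plan[0]: expected keys x, y, z, rx, ry, rz, gripper
```

Run:
```python
from h import *
p=[468.3,65.7]
print(tgt([*p,150],-1.0988),sense()["tcp_pos"],sense()["clock"])
```

```text
(array([-498.7, -455.7,   81.3]), array([ 0.   , -0.   , -0.062])) [ 249.00936053 -573.25626378  231.30723123] 0.9
```

Emit:
play_rows([
  {"x": -499,"y": -456,"z": 60,"rx": 0,"ry": 0,"rz": -0.062,"gripper": 0},
  {"x": -499,"y": -456,"z": 60,"rx": 0,"ry": 0,"rz": -0.062,"gripper": 0},
  {"x": -499,"y": -456,"z": 60,"rx": 0,"ry": 0,"rz": -0.062,"gripper": 0},
  {"x": -499,"y": -456,"z": 60,"rx": 0,"ry": 0,"rz": -0.062,"gripper": 0},
  {"x": -499,"y": -456,"z": 60,"rx": 0,"ry": 0,"rz": -0.062,"gripper": 0},
])

```text
clock: 1.32
tcp_pos: [316.6, -375.2, 212.8]
tcp_rot: [2.679, -1.641, 0.001]
ft_force: [1.2, 0.7, 0.2]
grip_width: 0.3
```

Run:
```python
from h import *
p=[468.3,65.7]
print(tgt([*p,150],-1.0988),sense()["tcp_pos"],sense()["clock"])
```

```text
(array([-323.9, -335.4,   62.7]), array([-0.   , -0.001, -0.   ])) [ 316.60088309 -375.18398475  212.84263122] 1.3167
```

Emit:
play_rows([
  {"x": -324,"y": -335,"z": 62,"rx": 0,"ry": 0,"rz": 0,"gripper": 0},
  {"x": -324,"y": -335,"z": 62,"rx": 0,"ry": 0,"rz": 0,"gripper": 0},
  {"x": -324,"y": -335,"z": 62,"rx": 0,"ry": 0,"rz": 0,"gripper": 0},
  {"x": -324,"y": -335,"z": 62,"rx": 0,"ry": 0,"rz": 0,"gripper": 0},
  {"x": -324,"y": -335,"z": 62,"rx": 0,"ry": 0,"rz": 0,"gripper": 0},
])

```text
clock: 1.73
tcp_pos: [383.6, -179.9, 185.6]
tcp_rot: [2.679, -1.641, 0.002]
ft_force: [0.8, 0.6, -0.0]
grip_width: 0.001
```

Run:
```python
from h import *
p=[468.3,65.7]
print(tgt([*p,150],-1.0988),sense()["tcp_pos"],sense()["clock"])
```

```text
(array([-180.4, -186.9,   35.5]), array([-0.001, -0.001, -0.001])) [ 383.61907266 -179.8560121   185.57168039] 1.7333
```

Emit:
play_rows([
  {"x": -180,"y": -187,"z": 36,"rx": 0,"ry": 0,"rz": 0,"gripper": 0},
  {"x": -180,"y": -187,"z": 36,"rx": 0,"ry": 0,"rz": 0,"gripper": 0},
  {"x": -180,"y": -187,"z": 36,"rx": 0,"ry": 0,"rz": 0,"gripper": 0},
  {"x": -180,"y": -187,"z": 36,"rx": 0,"ry": 0,"rz": 0,"gripper": 0},
  {"x": -180,"y": -187,"z": 36,"rx": 0,"ry": 0,"rz": 0,"gripper": 0},
])

```text
clock: 2.15
tcp_pos: [451.2, 15.3, 156.9]
tcp_rot: [-2.678, 1.641, -0.002]
ft_force: [1.7, -1.4, 0.2]
grip_width: -0.0
```

Run:
```python
from h import *
p=[468.3,65.7]
print(tgt([*p,50],-1.0988),sense()["tcp_pos"],sense()["clock"])
```

```text
(array([-37.2, -38. , 106.9]), array([-0.001, -0.001, -0.001])) [451.2108663   15.32534757 156.93327065] 2.15
```

Emit:
play_rows([
  {"x": -34,"y": -35,"z": 50,"rx": 0,"ry": 0,"rz": 0,"gripper": 0},
  {"x": -34,"y": -35,"z": 100,"rx": 0,"ry": 0,"rz": 0,"gripper": 0},
  {"x": -34,"y": -35,"z": 100,"rx": 0,"ry": 0,"rz": 0,"gripper": 0},
  {"x": -34,"y": -35,"z": 100,"rx": 0,"ry": 0,"rz": 0,"gripper": 0},
  {"x": -34,"y": -35,"z": 100,"rx": 0,"ry": 0,"rz": 0,"gripper": 0},
])

```text
clock: 2.57
tcp_pos: [465.3, 59.8, 56.0]
tcp_rot: [2.678, -1.638, -0.005]
ft_force: [0.8, -0.2, 0.8]
grip_width: -0.002
```

Run:
```python
from h import *
p=[468.3,65.7]
print(tgt([*p,50],-1.0988),sense()["tcp_pos"],sense()["clock"],sense()["ft_force"])
for n in("scene","top"):
    d=snapshot(n);i=cv2.cvtColor(d["pixels"],cv2.COLOR_RGB2BGR)
    i=i[170:320,200:400] if n=="scene" else i[90:240,200:400]
    cv2.imwrite(f"pics/{n}1.png",cv2.resize(i,None,fx=3,fy=3,interpolation=cv2.INTER_CUBIC))
```

```text
(array([-3.9, -5.4,  6. ]), array([0.004, 0.001, 0.001])) [465.27117873  59.76032576  55.99902682] 2.5667 [ 0.76860976 -0.19288647  0.8194027 ]
```

View pics/scene1.png

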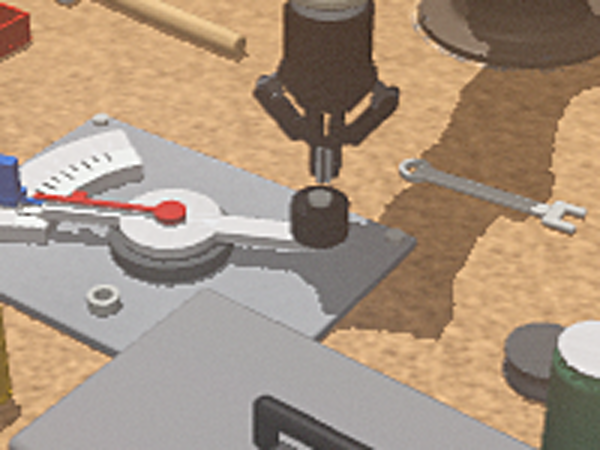

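View pics/top1.png

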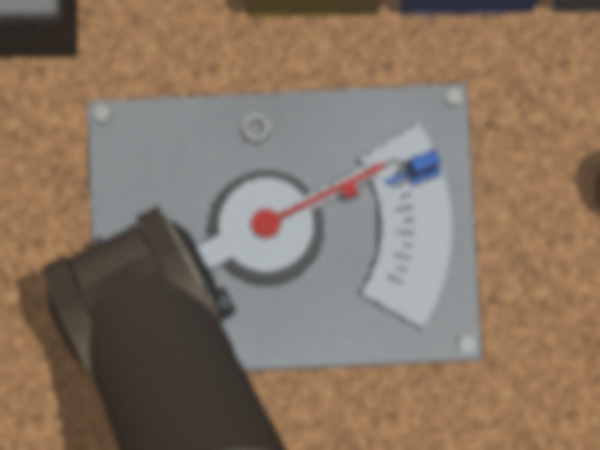

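The scene view puts the shut fingers at about (325,165), on the robot side of the roller at (320,215) and clear of it. The needle hasn't moved. Next I close the gap.

Emit:
play_rows([
  {"x": -4,"y": -5,"z": 5,"rx": 0,"ry": 0,"rz": 0,"gripper": 0},
  {"x": -4,"y": -10,"z": 5.5,"rx": 0,"ry": 0,"rz": 0,"gripper": 0},
  {"x": -4,"y": -14,"z": 5.5,"rx": 0,"ry": 0,"rz": 0,"gripper": 0},
  {"x": -4,"y": -16,"z": 5.5,"rx": 0,"ry": 0,"rz": 0,"gripper": 0},
  {"x": -4,"y": -18,"z": 5.5,"rx": 0,"ry": 0,"rz": 0,"gripper": 0},
])

```text
clock: 3.08
tcp_pos: [481.4, 71.4, 51.8]
tcp_rot: [-2.678, 1.641, -0.001]
ft_force: [0.5, 0.6, 0.0]
grip_width: -0.001
```

```bash
cat >> h.py <<'E'
def st(off):
    s=sense();p=s["tcp_pos"][:2]-PV;M=R.from_rotvec(s["tcp_rot"]).as_matrix();a=np.arctan2(-M[0,1]*0+np.arctan2(0,1),1)
    yaw=np.arctan2(M[1,0],M[0,0]);a=yaw+np.pi/2;n=np.array([-np.sin(a),np.cos(a)]);t=np.array([np.cos(a),np.sin(a)])
    F=s["ft_force"]
    print("a %.3f d %.3f  n %.1f t %.1f z %.1f  Ft %.1f Fn %.1f Fz %.1f clk %.2f j7 %.2f"%(a,A0-a,p@n,p@t,s["tcp_pos"][2],F[:2]@t,F[:2]@n,F[2],s["clock"],s["qpos"][6]))
E
python3 -c "
from h import *
st(0)"
```

```text
a 0.472 d 0.000  n 129.1 t -41.9 z 51.8  Ft 0.7 Fn 0.3 Fz 0.0 clk 3.08 j7 -1.61
```

Emit:
play_rows([
  {"x": 0,"y": -1,"z": 1,"rx": 0,"ry": 0,"rz": 0,"gripper": 0},
  {"x": 0,"y": -2,"z": 1,"rx": 0,"ry": 0,"rz": 0,"gripper": 0},
  {"x": 0,"y": -3,"z": 1,"rx": 0,"ry": 0,"rz": 0,"gripper": 0},
  {"x": 0,"y": -4,"z": 1,"rx": 0,"ry": 0,"rz": 0,"gripper": 0},
  {"x": 0,"y": -5,"z": 1,"rx": 0,"ry": 0,"rz": 0,"gripper": 0},
])

```text
clock: 3.5
tcp_pos: [485.1, 73.6, 50.2]
tcp_rot: [2.679, -1.641, -0.0]
ft_force: [-0.0, -0.4, -0.1]
grip_width: 0.001
```

```bash
python3 -c "
from h import *
st(0)"
```

```text
a 0.472 d 0.000  n 129.4 t -37.5 z 50.2  Ft -0.2 Fn -0.4 Fz -0.1 clk 3.50 j7 -1.61
```

Emit:
play_rows([
  {"x": 0,"y": -1,"z": 0,"rx": 0,"ry": 0,"rz": 0,"gripper": 0},
  {"x": 0,"y": -2,"z": 0,"rx": 0,"ry": 0,"rz": 0,"gripper": 0},
  {"x": 0,"y": -3,"z": 0,"rx": 0,"ry": 0,"rz": 0,"gripper": 0},
  {"x": 0,"y": -3,"z": 0,"rx": 0,"ry": 0,"rz": 0,"gripper": 0},
])

```text
clock: 3.83
tcp_pos: [487.0, 74.7, 50.1]
tcp_rot: [2.678, -1.64, -0.002]
ft_force: [-3.5, -1.8, 2.1]
grip_width: 0.001
```

```bash
python3 -c "
from h import *
st(0)"
```

```text
a 0.472 d 0.000  n 129.5 t -35.3 z 50.1  Ft -3.9 Fn -0.0 Fz 2.1 clk 3.83 j7 -1.62
```

Emit:
play_rows([
  {"x": -0.7,"y": -2.6,"z": 0,"rx": 0,"ry": 0,"rz": 0.02,"gripper": 0},
  {"x": -1.3,"y": -5.2,"z": 0,"rx": 0,"ry": 0,"rz": 0.04,"gripper": 0},
  {"x": -1.9,"y": -7.8,"z": 0,"rx": 0,"ry": 0,"rz": 0.06,"gripper": 0},
  {"x": -2.4,"y": -10.5,"z": 0,"rx": 0,"ry": 0,"rz": 0.08,"gripper": 0},
  {"x": -2.9,"y": -13.1,"z": 0,"rx": 0,"ry": 0,"rz": 0.1,"gripper": 0},
])

```text
clock: 4.25
tcp_pos: [497.8, 83.5, 50.1]
tcp_rot: [2.591, -1.774, -0.001]
ft_force: [-4.3, -2.5, 2.3]
grip_width: -0.004
```

```bash
python3 -c "
from h import *
st(0)"
```

```text
a 0.370 d 0.102  n 129.5 t -35.1 z 50.1  Ft -4.9 Fn -0.8 Fz 2.3 clk 4.25 j7 -1.71
```

Tracking is good, so I repeat the same step.

Emit:
play_rows([
  {"x": -0.7,"y": -2.6,"z": 0,"rx": 0,"ry": 0,"rz": 0.02,"gripper": 0},
  {"x": -1.3,"y": -5.2,"z": 0,"rx": 0,"ry": 0,"rz": 0.04,"gripper": 0},
  {"x": -1.9,"y": -7.8,"z": 0,"rx": 0,"ry": 0,"rz": 0.06,"gripper": 0},
  {"x": -2.4,"y": -10.5,"z": 0,"rx": 0,"ry": 0,"rz": 0.08,"gripper": 0},
  {"x": -2.9,"y": -13.1,"z": 0,"rx": 0,"ry": 0,"rz": 0.1,"gripper": 0},
])

```text
clock: 4.67
tcp_pos: [508.8, 90.9, 50.0]
tcp_rot: [2.499, -1.901, -0.001]
ft_force: [-4.6, -2.9, 3.0]
grip_width: -0.0
```

Emit:
play_rows([
  {"x": -0.7,"y": -2.6,"z": 0,"rx": 0,"ry": 0,"rz": 0.02,"gripper": 0},
  {"x": -1.3,"y": -5.2,"z": 0,"rx": 0,"ry": 0,"rz": 0.04,"gripper": 0},
  {"x": -1.9,"y": -7.8,"z": 0,"rx": 0,"ry": 0,"rz": 0.06,"gripper": 0},
  {"x": -2.4,"y": -10.5,"z": 0,"rx": 0,"ry": 0,"rz": 0.08,"gripper": 0},
  {"x": -2.9,"y": -13.1,"z": 0,"rx": 0,"ry": 0,"rz": 0.1,"gripper": 0},
])

```text
clock: 5.08
tcp_pos: [520.5, 97.2, 50.0]
tcp_rot: [2.401, -2.024, -0.001]
ft_force: [-6.5, -2.6, 3.1]
grip_width: -0.0
```

```bash
python3 -c "
from h import *
st(0)"
```

```text
a 0.170 d 0.302  n 129.6 t -35.3 z 50.0  Ft -6.9 Fn -1.5 Fz 3.1 clk 5.08 j7 -1.89
```

Emit:
play_rows([
  {"x": -0.7,"y": -2.6,"z": 0,"rx": 0,"ry": 0,"rz": 0.02,"gripper": 0},
  {"x": -1.3,"y": -5.2,"z": 0,"rx": 0,"ry": 0,"rz": 0.04,"gripper": 0},
  {"x": -1.6,"y": -6.5,"z": 0,"rx": 0,"ry": 0,"rz": 0.05,"gripper": 0},
  {"x": -1.9,"y": -7.8,"z": 0,"rx": 0,"ry": 0,"rz": 0.06,"gripper": 0},
  {"x": -2.2,"y": -9.1,"z": 0,"rx": 0,"ry": 0,"rz": 0.07,"gripper": 0},
])

```text
clock: 5.5
tcp_pos: [529.0, 100.8, 50.0]
tcp_rot: [2.329, -2.106, -0.001]
ft_force: [-6.7, -2.5, 3.5]
grip_width: 0.003
```

Emit:
play_rows([
  {"x": -0.35,"y": -1.3,"z": 0,"rx": 0,"ry": 0,"rz": 0.01,"gripper": 0},
  {"x": -0.7,"y": -2.6,"z": 0,"rx": 0,"ry": 0,"rz": 0.02,"gripper": 0},
  {"x": -1.0,"y": -3.9,"z": 0,"rx": 0,"ry": 0,"rz": 0.03,"gripper": 0},
  {"x": -1.3,"y": -5.2,"z": 0,"rx": 0,"ry": 0,"rz": 0.04,"gripper": 0},
])

```text
clock: 5.83
tcp_pos: [534.0, 102.6, 50.0]
tcp_rot: [2.286, -2.152, -0.001]
ft_force: [-6.9, -2.6, 3.8]
grip_width: -0.003
```

```bash
python3 -c "
from h import *
st(0)"
```

```text
a 0.061 d 0.411  n 129.6 t -35.5 z 50.0  Ft -7.1 Fn -2.1 Fz 3.8 clk 5.83 j7 -1.98
```

Emit:
play_rows([
  {"x": -0.35,"y": -1.3,"z": 0,"rx": 0,"ry": 0,"rz": 0.01,"gripper": 0},
  {"x": -0.7,"y": -2.6,"z": 0,"rx": 0,"ry": 0,"rz": 0.02,"gripper": 0},
  {"x": -1.0,"y": -3.9,"z": 0,"rx": 0,"ry": 0,"rz": 0.03,"gripper": 0},
  {"x": -1.3,"y": -5.2,"z": 0,"rx": 0,"ry": 0,"rz": 0.04,"gripper": 0},
])

```text
clock: 6.17
tcp_pos: [538.4, 104.1, 49.9]
tcp_rot: [2.242, -2.196, -0.002]
ft_force: [-9.1, -1.8, 6.7]
grip_width: 0.004
```

```bash
python3 -c "
from h import *
st(0)"
```

```text
a 0.021 d 0.451  n 129.5 t -36.3 z 49.9  Ft -9.1 Fn -1.7 Fz 6.7 clk 6.17 j7 -2.01
```

Emit:
play_rows([
  {"x": -0.35,"y": -1.3,"z": 0,"rx": 0,"ry": 0,"rz": 0.01,"gripper": 0},
  {"x": -0.35,"y": -1.3,"z": 0,"rx": 0,"ry": 0,"rz": 0.01,"gripper": 0},
])

```text
clock: 6.33
tcp_pos: [539.3, 104.4, 49.9]
tcp_rot: [2.23, -2.207, -0.003]
ft_force: [-10.3, -2.5, 7.0]
grip_width: -0.001
```

```bash
python3 -c "
from h import *
st(0)"
```

```text
a 0.010 d 0.462  n 129.4 t -36.6 z 49.9  Ft -10.3 Fn -2.4 Fz 7.0 clk 6.33 j7 -2.02
```

Emit:
play_rows([
  {"x": -0.2,"y": -1.3,"z": -0.3,"rx": 0,"ry": 0,"rz": 0.005,"gripper": 0},
  {"x": -0.4,"y": -2.6,"z": -0.5,"rx": 0,"ry": 0,"rz": 0.01,"gripper": 0},
  {"x": -0.4,"y": -2.6,"z": -0.5,"rx": 0,"ry": 0,"rz": 0.01,"gripper": 0},
])

```text
clock: 6.58
tcp_pos: [540.9, 104.8, 50.0]
tcp_rot: [2.219, -2.217, -0.005]
ft_force: [-11.9, -1.8, 6.8]
grip_width: -0.001
```

```bash
python3 -c "
from h import *
st(0)"
```

```text
a 0.001 d 0.471  n 129.5 t -36.3 z 50.0  Ft -11.9 Fn -1.8 Fz 6.8 clk 6.58 j7 -2.03
```

Emit:
play_rows([
  {"x": -0.1,"y": -1.3,"z": -0.4,"rx": 0,"ry": 0,"rz": 0,"gripper": 0},
  {"x": -0.2,"y": -2.6,"z": -0.7,"rx": 0,"ry": 0,"rz": 0,"gripper": 0},
  {"x": -0.2,"y": -2.6,"z": -0.7,"rx": 0,"ry": 0,"rz": 0,"gripper": 0},
])

```text
clock: 6.83
tcp_pos: [542.3, 105.1, 50.1]
tcp_rot: [2.218, -2.215, -0.007]
ft_force: [-14.3, -1.0, 4.4]
grip_width: 0.002
```

```bash
python3 -c "
from h import *
st(0)"
```

```text
a 0.002 d 0.470  n 129.7 t -34.8 z 50.1  Ft -14.3 Fn -1.0 Fz 4.4 clk 6.83 j7 -2.03
```

Emit:
play_rows([
  {"x": 0,"y": -1.2,"z": 0,"rx": 0,"ry": 0,"rz": 0,"gripper": 0},
  {"x": 0,"y": -1.2,"z": 0,"rx": 0,"ry": 0,"rz": 0,"gripper": 0},
  {"x": 0,"y": -1.2,"z": 0,"rx": 0,"ry": 0,"rz": 0,"gripper": 0},
  {"x": 0,"y": -1.2,"z": 0,"rx": 0,"ry": 0,"rz": 0,"gripper": 0},
  {"x": 0,"y": -1.2,"z": 0,"rx": 0,"ry": 0,"rz": 0,"gripper": 0},
])

```text
clock: 7.25
tcp_pos: [543.0, 105.2, 50.1]
tcp_rot: [2.218, -2.214, -0.007]
ft_force: [-15.0, -1.9, 4.6]
grip_width: 0.0
```

Emit:
play_rows([
  {"x": 0,"y": 0,"z": 0,"rx": 0,"ry": 0,"rz": 0,"gripper": 0},
  {"x": 0,"y": 0,"z": 0,"rx": 0,"ry": 0,"rz": 0,"gripper": 0},
  {"x": 0,"y": 0,"z": 0,"rx": 0,"ry": 0,"rz": 0,"gripper": 0},
  {"x": 0,"y": 0,"z": 0,"rx": 0,"ry": 0,"rz": 0,"gripper": 0},
  {"x": 0,"y": 0,"z": 0,"rx": 0,"ry": 0,"rz": 0,"gripper": 0},
])

```text
clock: 7.67
tcp_pos: [543.1, 105.2, 50.1]
tcp_rot: [2.218, -2.214, -0.007]
ft_force: [-14.4, -2.3, 4.8]
grip_width: -0.0
```

Emit:
play_rows([
  {"x": 0,"y": 0,"z": 0,"rx": 0,"ry": 0,"rz": 0,"gripper": 0},
  {"x": 0,"y": 0,"z": 0,"rx": 0,"ry": 0,"rz": 0,"gripper": 0},
  {"x": 0,"y": 0,"z": 0,"rx": 0,"ry": 0,"rz": 0,"gripper": 0},
  {"x": 0,"y": 0,"z": 0,"rx": 0,"ry": 0,"rz": 0,"gripper": 0},
  {"x": 0,"y": 0,"z": 0,"rx": 0,"ry": 0,"rz": 0,"gripper": 0},
])

```text
clock: 8.08
tcp_pos: [543.1, 105.2, 50.1]
tcp_rot: [2.218, -2.214, -0.007]
ft_force: [-14.7, -1.4, 4.8]
grip_width: -0.0
```

```bash
python3 -c "
from h import *
st(0)"
```

```text
a 0.002 d 0.470  n 129.9 t -34.0 z 50.1  Ft -14.7 Fn -1.4 Fz 4.8 clk 8.08 j7 -2.03
```

Emit:
play_rows([
  {"x": 0.7,"y": 2.6,"z": 0,"rx": 0,"ry": 0,"rz": -0.02,"gripper": 0},
  {"x": 1.5,"y": 5.2,"z": 0,"rx": 0,"ry": 0,"rz": -0.04,"gripper": 0},
  {"x": 2.3,"y": 7.7,"z": 0,"rx": 0,"ry": 0,"rz": -0.06,"gripper": 0},
  {"x": 3.1,"y": 10.3,"z": 0,"rx": 0,"ry": 0,"rz": -0.08,"gripper": 0},
  {"x": 4.0,"y": 12.8,"z": 0,"rx": 0,"ry": 0,"rz": -0.1,"gripper": 0},
])

```text
clock: 8.5
tcp_pos: [532.7, 101.7, 50.3]
tcp_rot: [2.33, -2.102, -0.004]
ft_force: [-6.4, 0.7, -3.8]
grip_width: -0.005
```

```bash
python3 -c "
from h import *
st(0)"
```

```text
a 0.103 d 0.369  n 130.2 t -31.5 z 50.3  Ft -6.2 Fn 1.3 Fz -3.8 clk 8.50 j7 -1.94
```

Emit:
play_rows([
  {"x": 0.7,"y": 2.6,"z": 0,"rx": 0,"ry": 0,"rz": -0.02,"gripper": 0},
  {"x": 1.5,"y": 5.2,"z": 0,"rx": 0,"ry": 0,"rz": -0.04,"gripper": 0},
  {"x": 2.3,"y": 7.7,"z": 0,"rx": 0,"ry": 0,"rz": -0.06,"gripper": 0},
  {"x": 3.1,"y": 10.3,"z": 0,"rx": 0,"ry": 0,"rz": -0.08,"gripper": 0},
  {"x": 4.0,"y": 12.8,"z": 0,"rx": 0,"ry": 0,"rz": -0.1,"gripper": 0},
])

```text
clock: 8.92
tcp_pos: [520.4, 96.6, 50.3]
tcp_rot: [2.433, -1.984, -0.005]
ft_force: [-5.9, 0.6, -3.5]
grip_width: -0.001
```

```bash
python3 -c "
from h import *
st(0)"
```

```text
a 0.203 d 0.269  n 130.2 t -31.3 z 50.3  Ft -5.6 Fn 1.8 Fz -3.5 clk 8.92 j7 -1.86
```

Emit:
play_rows([
  {"x": 0.7,"y": 2.6,"z": 0.2,"rx": 0,"ry": 0,"rz": -0.02,"gripper": 0},
  {"x": 1.5,"y": 5.2,"z": 0.4,"rx": 0,"ry": 0,"rz": -0.04,"gripper": 0},
  {"x": 2.3,"y": 7.7,"z": 0.5,"rx": 0,"ry": 0,"rz": -0.06,"gripper": 0},
  {"x": 3.1,"y": 10.3,"z": 0.5,"rx": 0,"ry": 0,"rz": -0.08,"gripper": 0},
  {"x": 4.0,"y": 12.8,"z": 0.5,"rx": 0,"ry": 0,"rz": -0.1,"gripper": 0},
])

```text
clock: 9.33
tcp_pos: [509.1, 90.5, 50.2]
tcp_rot: [2.53, -1.86, -0.004]
ft_force: [-6.0, 1.4, -1.7]
grip_width: 0.001
```

Emit:
play_rows([
  {"x": 0.7,"y": 2.6,"z": 0,"rx": 0,"ry": 0,"rz": -0.02,"gripper": 0},
  {"x": 1.5,"y": 5.2,"z": 0,"rx": 0,"ry": 0,"rz": -0.04,"gripper": 0},
  {"x": 2.3,"y": 7.7,"z": 0,"rx": 0,"ry": 0,"rz": -0.06,"gripper": 0},
  {"x": 3.1,"y": 10.3,"z": 0,"rx": 0,"ry": 0,"rz": -0.08,"gripper": 0},
  {"x": 4.0,"y": 12.8,"z": 0,"rx": 0,"ry": 0,"rz": -0.1,"gripper": 0},
])

```text
clock: 9.75
tcp_pos: [498.2, 82.9, 50.3]
tcp_rot: [2.62, -1.731, -0.004]
ft_force: [-5.2, 1.3, -1.3]
grip_width: -0.001
```

```bash
python3 -c "
from h import *
st(0)"
```

```text
a 0.403 d 0.069  n 129.9 t -30.6 z 50.3  Ft -4.3 Fn 3.2 Fz -1.3 clk 9.75 j7 -1.68
```

Emit:
play_rows([
  {"x": 0.7,"y": 2.6,"z": 0,"rx": 0,"ry": 0,"rz": -0.02,"gripper": 0},
  {"x": 1.5,"y": 5.2,"z": 0,"rx": 0,"ry": 0,"rz": -0.04,"gripper": 0},
  {"x": 2.3,"y": 7.7,"z": 0,"rx": 0,"ry": 0,"rz": -0.06,"gripper": 0},
  {"x": 2.3,"y": 10,"z": 0,"rx": 0,"ry": 0,"rz": -0.06,"gripper": 0},
  {"x": 2.3,"y": 12.5,"z": 0,"rx": 0,"ry": 0,"rz": -0.06,"gripper": 0},
])

```text
clock: 10.17
tcp_pos: [488.4, 75.0, 50.5]
tcp_rot: [2.67, -1.654, -0.002]
ft_force: [-3.5, -2.6, -2.9]
grip_width: -0.002
```

```bash
python3 -c "
from h import *
st(0)"
```

```text
a 0.461 d 0.011  n 128.8 t -35.3 z 50.5  Ft -4.3 Fn -0.7 Fz -2.9 clk 10.17 j7 -1.62
```

Now back off until contact ends, and then rise.

Emit:
play_rows([
  {"x": 0,"y": 2,"z": 0,"rx": 0,"ry": 0,"rz": 0,"gripper": 0},
  {"x": 0,"y": 4,"z": 0,"rx": 0,"ry": 0,"rz": 0,"gripper": 0},
  {"x": 0,"y": 8,"z": 0,"rx": 0,"ry": 0,"rz": 0,"gripper": 0},
  {"x": 0,"y": 14,"z": 0,"rx": 0,"ry": 0,"rz": 0,"gripper": 0},
  {"x": 0,"y": 24,"z": 0,"rx": 0,"ry": 0,"rz": 0,"gripper": 0},
])

```text
clock: 10.58
tcp_pos: [468.5, 64.8, 51.4]
tcp_rot: [-2.669, 1.653, -0.002]
ft_force: [0.0, 0.0, -0.0]
grip_width: 0.0
```

Emit:
play_rows([
  {"x": 0,"y": 15,"z": -40,"rx": 0,"ry": 0,"rz": 0,"gripper": 0},
  {"x": 40,"y": 15,"z": -80,"rx": 0,"ry": 0,"rz": 0,"gripper": 0.3},
  {"x": 75,"y": 30,"z": -110,"rx": 0,"ry": 0,"rz": 0,"gripper": 0.6},
  {"x": 110,"y": 40,"z": -110,"rx": 0,"ry": 0,"rz": 0,"gripper": 0.6},
  {"x": 140,"y": 50,"z": -110,"rx": 0,"ry": 0,"rz": 0,"gripper": 0.6},
])

```text
clock: 11.0
tcp_pos: [486.1, -81.6, 163.9]
tcp_rot: [-2.671, 1.65, -0.009]
ft_force: [1.5, 1.7, -0.9]
grip_width: 0.564
```

Run:
```python
from h import *
st(0);print(sense()["tcp_pos"],sense()["ft_force"])
for n in("scene","top"):
    d=snapshot(n);i=cv2.cvtColor(d["pixels"],cv2.COLOR_RGB2BGR)
    i=i[170:320,150:350] if n=="scene" else i[90:240,200:400]
    cv2.imwrite(f"pics/{n}2.png",cv2.resize(i,None,fx=4,fy=4,interpolation=cv2.INTER_CUBIC))
```

```text
a 0.464 d 0.008  n -10.2 t -107.1 z 163.9  Ft 2.1 Fn 0.9 Fz -0.9 clk 11.00 j7 -1.18
[486.1216024  -81.6418879  163.94242321] [ 1.4790487   1.7123659  -0.94432988]
```

View pics/scene2.png

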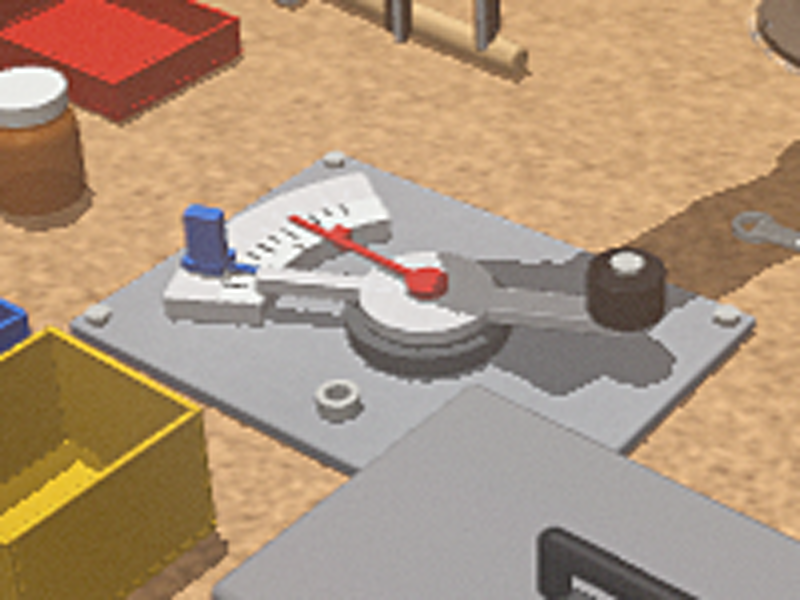

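View pics/top2.png

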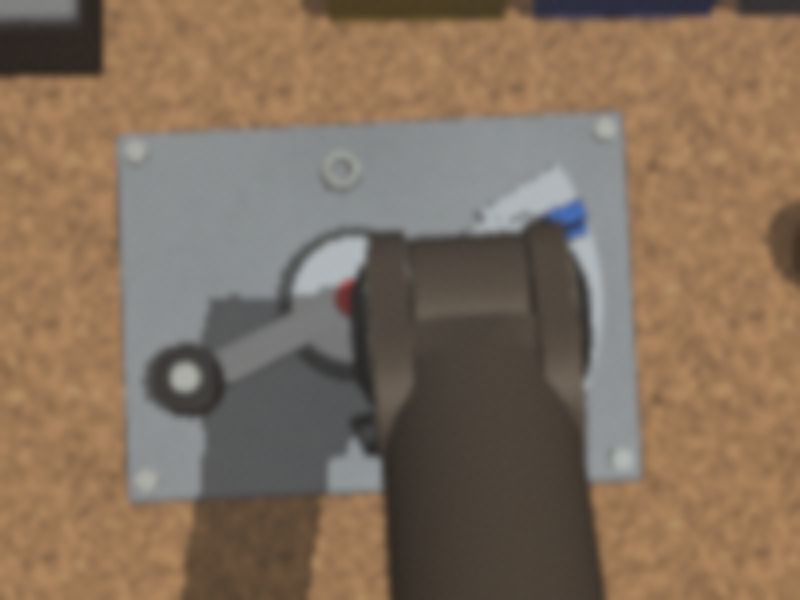

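The scene crop shows the roller back at rest at (627,285). The needle has stayed at about (295,218) and the tab is at (207,240). In the top view the arm hides the needle. I'll move aside for one clear top view and work out the angles by matching the view to the model.

Emit:
play_rows([
  {"x": 100,"y": 100,"z": 0,"rx": 0,"ry": 0,"rz": 0,"gripper": 0.6},
  {"x": 100,"y": 100,"z": 0,"rx": 0,"ry": 0,"rz": 0,"gripper": 0.6},
  {"x": 130,"y": 100,"z": 0,"rx": 0,"ry": 0,"rz": 0,"gripper": 0.6},
  {"x": 160,"y": 100,"z": 0,"rx": 0,"ry": 0,"rz": 0,"gripper": 0.6},
  {"x": 160,"y": 100,"z": 0,"rx": 0,"ry": 0,"rz": 0,"gripper": 0.6},
])

```text
clock: 11.52
tcp_pos: [465.2, -272.6, 160.9]
tcp_rot: [2.666, -1.658, 0.002]
ft_force: [0.6, -0.2, -0.3]
grip_width: 0.598
```

Run:
```python
from h import *
print(sense()["tcp_pos"])
d=snapshot("top");i=cv2.cvtColor(d["pixels"],cv2.COLOR_RGB2BGR)
cv2.imwrite("pics/top3.png",cv2.resize(i[90:240,200:400],None,fx=4,fy=4,interpolation=cv2.INTER_CUBIC))
```

```text
[ 465.17249699 -272.61216924  160.90910042]
```

View pics/top3.png

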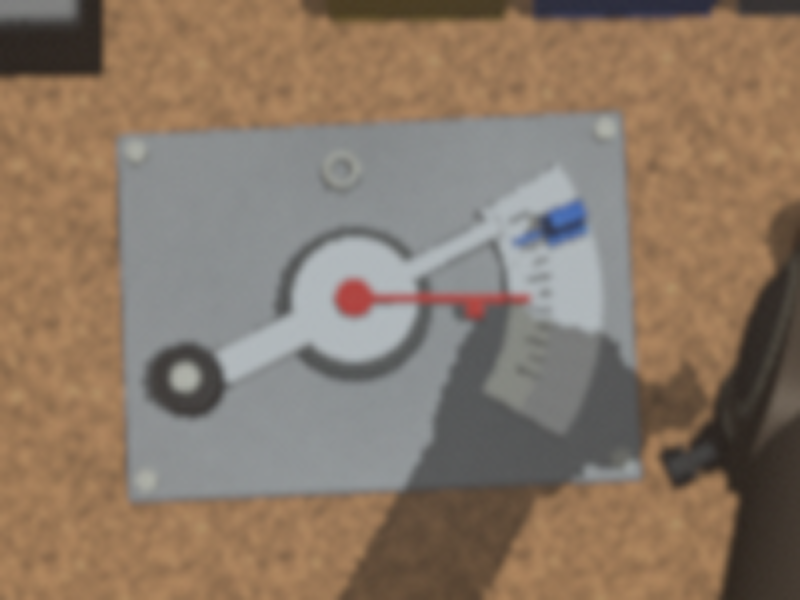

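This view is clear: arm at rest, needle tip at about (528,299), marker index tip at about (515,243) and tab at about (566,222).

Run:
```python
from h import *
S=cam(snapshot("scene"));T=cam(snapshot("top"))
s=lambda u,v:((u-1.5)/4+150,(v-1.5)/4+170); t=lambda u,v:((u-1.5)/4+200,(v-1.5)/4+90)
def rep(k,p):
    q=p[:2]-PV;print(k,p.round(1),"r %.1f ang %.3f"%(np.hypot(*q),np.arctan2(q[0],-q[1])))
rep('needle top',atz(T,t(528,299),47));rep('needle scene',atz(S,s(295,217),47));p,r=tri([ray(T,t(528,299)),ray(S,s(295,217))]);rep('needle tri',p)
rep('needle0',atz(T,t(511,221),47))
rep('marker tip',atz(T,t(515,243),31))
for z in(36,72):rep('tab',atz(T,t(566,222),z))
# model overlays: project tab box for angles
i=cv2.imread("pics/top3.png");j=cv2.imread("pics/scene2.png")
for A in(0.436+.035-0.07,):pass
def pt(r,a,w,z):n=np.array([np.sin(a),-np.cos(a)]);x=np.array([np.cos(a),np.sin(a)]);q=PV+r*n+w*x;return [*q,z]
for nm,img,c,o in(("t",i,T,(200,90)),("s",j,S,(150,170))):
  im=img.copy()
  for a,col in((0.36,(0,255,255)),(0.40,(0,255,0))):
    for z in(36,72):
      P=np.array([(np.array(proj(c,pt(r,a,w,z)))-o)*4+1.5 for r,w in((145,-7),(145,7),(171,7),(171,-7))]);cv2.polylines(im,[P.astype(int)],True,col,1)
    P=(np.array(proj(c,pt(122,a,0,31)))-o)*4+1.5;cv2.circle(im,tuple(int(v) for v in P),2,col,-1)
  cv2.imwrite(f"pics/ov_{nm}.png",cv2.resize(im[100:400,400:700] if nm=="t" else im[150:350,100:400],None,fx=2,fy=2))
```

```text
needle top [ 575.8 -147.7   47. ] r 123.2 ang -0.012
needle scene [ 575.7 -144.4   47. ] r 119.8 ang -0.014
needle tri [ 575.1 -146.8   45.9] r 122.2 ang -0.018
needle0 [ 631.5 -136.4   47. ] r 124.3 ang 0.451
marker tip [ 618.9 -140.    31. ] r 122.7 ang 0.346
tab [ 632.7 -176.1   36. ] r 161.3 ang 0.351
tab [ 625.3 -173.1   72. ] r 156.0 ang 0.312
```

View pics/ov_t.png

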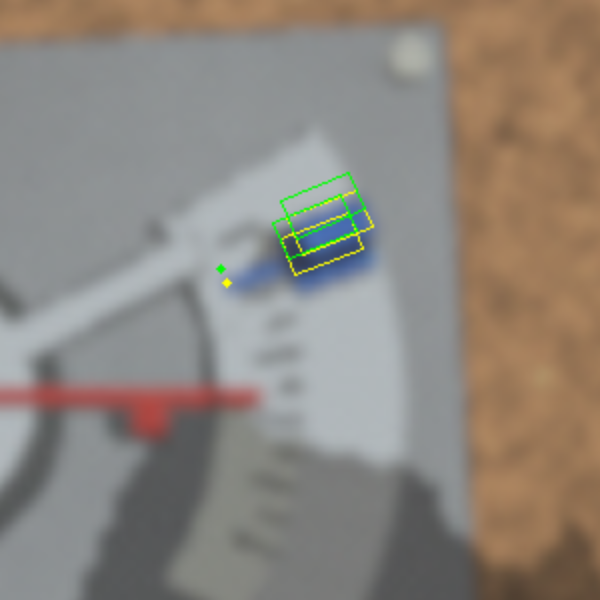

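View pics/ov_s.png

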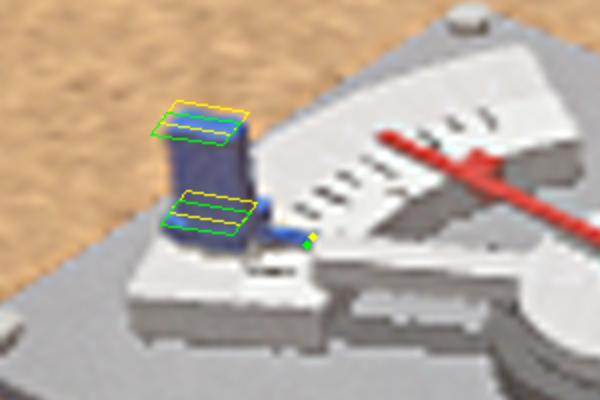

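Run:
```python
from h import *
A=.36;p=PV+158*np.array([np.sin(A),-np.cos(A)]);print(p,tgt([*p,140],A),sense()["qpos"].__repr__(),sense()["clock"])
```

```text
[ 632.95932886 -172.47169814] (array([ -13.7, -193.2,   20.2]), array([ 0.   ,  0.   , -1.473])) array([ 0.67704526,  0.35977411, -0.30255325,  1.8715811 ,  0.13150894,
        0.92964754, -0.79949036]) 11.6667
```

Emit:
play_rows([
  {"x": -14,"y": -193,"z": 10,"rx": 0,"ry": 0,"rz": -1.47,"gripper": 0.6},
  {"x": -14,"y": -193,"z": 10,"rx": 0,"ry": 0,"rz": -1.47,"gripper": 0.6},
  {"x": -14,"y": -193,"z": 10,"rx": 0,"ry": 0,"rz": -1.47,"gripper": 0.6},
  {"x": -14,"y": -193,"z": 10,"rx": 0,"ry": 0,"rz": -1.47,"gripper": 0.6},
  {"x": -14,"y": -193,"z": 10,"rx": 0,"ry": 0,"rz": -1.47,"gripper": 0.6},
])

```text
clock: 12.08
tcp_pos: [635.7, -163.7, 150.7]
tcp_rot: [-3.051, 0.736, -0.001]
ft_force: [-1.3, 0.5, -0.8]
grip_width: 0.597
```

```bash
cat > m.py <<'E'
from h import *
import sys
A=float(sys.argv[1]);z=float(sys.argv[2]);r=float(sys.argv[3]) if len(sys.argv)>3 else 158
p=PV+r*np.array([np.sin(A),-np.cos(A)]);s=sense();q=s["tcp_pos"][:2]-PV;M=R.from_rotvec(s["tcp_rot"]).as_matrix()
print(*tgt([*p,z],A),"r %.1f ang %.3f yaw %.3f z %.1f F"%(np.hypot(*q),np.arctan2(q[0],-q[1]),np.arctan2(M[1,0],M[0,0]),s["tcp_pos"][2]),s["ft_force"].round(1),"clk %.2f g %.3f"%(s["clock"],s["grip_width"]),M[:,2].round(3))
E
python3 m.py .36 140
```

```text
[ 1.6  9.1 10.7] [-0.003 -0.001 -0.833] r 150.8 ang 0.397 yaw -0.473 z 150.7 F [-1.3  0.5 -0.8] clk 12.08 g 0.597 [ 0.001  0.003 -1.   ]
```

Emit:
play_rows([
  {"x": 1.5,"y": 8,"z": 15,"rx": 0,"ry": 0,"rz": -0.83,"gripper": 0.6},
  {"x": 1.5,"y": 8,"z": 30,"rx": 0,"ry": 0,"rz": -0.83,"gripper": 0.6},
  {"x": 1.5,"y": 8,"z": 30,"rx": 0,"ry": 0,"rz": -0.83,"gripper": 0.6},
  {"x": 1.5,"y": 8,"z": 30,"rx": 0,"ry": 0,"rz": -0.83,"gripper": 0.6},
  {"x": 1.5,"y": 8,"z": 30,"rx": 0,"ry": 0,"rz": -0.83,"gripper": 0.6},
])

```text
clock: 12.5
tcp_pos: [630.1, -174.8, 120.3]
tcp_rot: [-3.132, -0.235, 0.001]
ft_force: [-0.6, -0.2, 1.4]
grip_width: 0.602
```

Emit:
play_rows([
  {"x": 0,"y": 0,"z": 0,"rx": 0,"ry": 0,"rz": -0.22,"gripper": 0.6},
  {"x": 0,"y": 0,"z": 0,"rx": 0,"ry": 0,"rz": -0.22,"gripper": 0.6},
  {"x": 0,"y": 0,"z": 0,"rx": 0,"ry": 0,"rz": -0.22,"gripper": 0.6},
])

```text
clock: 12.75
tcp_pos: [630.2, -175.3, 120.6]
tcp_rot: [-3.088, -0.574, 0.0]
ft_force: [0.5, 0.2, 0.6]
grip_width: 0.602
```

```bash
python3 m.py .36 46
```

```text
[ 3.6 -1.5 74.6] [-0.001  0.     0.007] r 159.7 ang 0.337 yaw 0.367 z 120.6 F [0.5 0.2 0.6] clk 12.75 g 0.602 [-0.     0.001 -1.   ]
```

Emit:
play_rows([
  {"x": 3.5,"y": -1.5,"z": 20,"rx": 0,"ry": 0,"rz": 0,"gripper": 0.6},
  {"x": 3.5,"y": -1.5,"z": 35,"rx": 0,"ry": 0,"rz": 0,"gripper": 0.6},
  {"x": 3.5,"y": -1.5,"z": 35,"rx": 0,"ry": 0,"rz": 0,"gripper": 0.6},
  {"x": 3.5,"y": -1.5,"z": 35,"rx": 0,"ry": 0,"rz": 0,"gripper": 0.6},
])

```text
clock: 13.08
tcp_pos: [632.3, -174.0, 84.6]
tcp_rot: [-3.09, -0.563, 0.004]
ft_force: [-0.6, 0.1, 0.9]
grip_width: 0.6
```

```bash
python3 m.py .36 46
python3 - <<'E'
from h import *
d=snapshot("scene");i=cv2.cvtColor(d["pixels"],cv2.COLOR_RGB2BGR)
cv2.imwrite("pics/scene4.png",cv2.resize(i[170:320,150:350],None,fx=4,fy=4,interpolation=cv2.INTER_CUBIC))
E
```

```text
[ 1.2 -1.2 38.6] [-0.002  0.002  0.001] r 159.2 ang 0.353 yaw 0.361 z 84.6 F [-0.6  0.1  0.9] clk 13.08 g 0.600 [-0.003  0.001 -1.   ]
```

View pics/scene4.png

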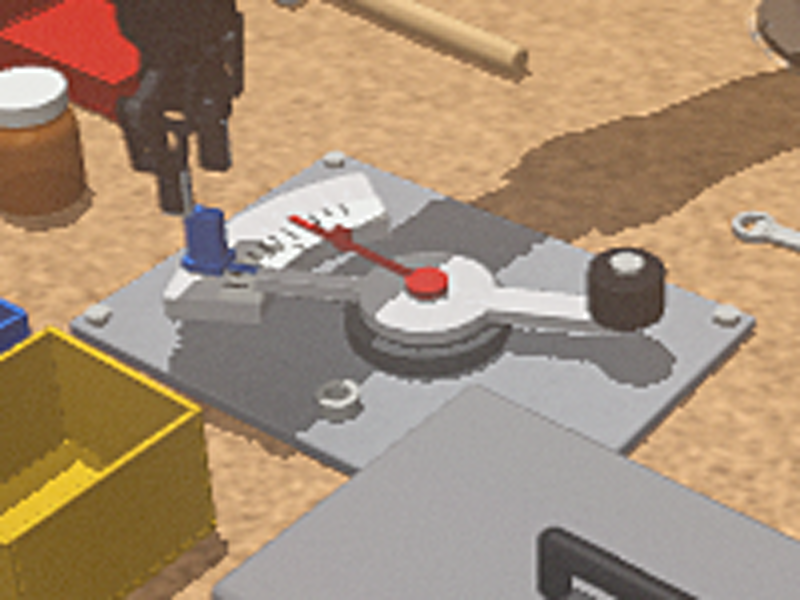

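The fingers straddle the tab: finger tips at about (172,207) and (215,165), tab top at (205,212). I'll check that the projection agrees before going down.

Run:
```python
from h import *
S=cam(snapshot("scene"))
f=lambda p:((np.array(proj(S,p))-[150,170])*4+1.5).round()
print(f([632.3,-174,88]),f([632.3,-174,92]),f([633,-172.5,72]),f([633,-172.5,36]))
```

```text
[199. 188.] [198. 183.] [202. 209.] [207. 254.]
```

Emit:
play_rows([
  {"x": 1,"y": 1,"z": 18,"rx": 0,"ry": 0,"rz": 0,"gripper": 0.6},
  {"x": 1,"y": 1,"z": 30,"rx": 0,"ry": 0,"rz": 0,"gripper": 0.6},
  {"x": 1,"y": 1,"z": 37,"rx": 0,"ry": 0,"rz": 0,"gripper": 0.6},
  {"x": 1,"y": 1,"z": 37,"rx": 0,"ry": 0,"rz": 0,"gripper": 0.6},
  {"x": 1,"y": 1,"z": 37,"rx": 0,"ry": 0,"rz": 0,"gripper": 0.6},
])

```text
clock: 13.6
tcp_pos: [634.5, -175.4, 48.6]
tcp_rot: [-3.09, -0.564, 0.001]
ft_force: [-0.1, -0.2, -0.0]
grip_width: 0.598
```

```bash
python3 m.py .36 46
```

```text
[-0.5 -3.2  2.6] [-0.001  0.001  0.001] r 161.3 ang 0.363 yaw 0.361 z 48.6 F [-0.1 -0.2 -0. ] clk 13.60 g 0.598 [-0.001  0.    -1.   ]
```

Emit:
play_rows([
  {"x": 0,"y": -4,"z": 1.5,"rx": 0,"ry": 0,"rz": 0,"gripper": 0.6},
  {"x": 0,"y": -4,"z": 1.5,"rx": 0,"ry": 0,"rz": 0,"gripper": 0.4},
  {"x": 0,"y": -4,"z": 1.5,"rx": 0,"ry": 0,"rz": 0,"gripper": 0.25},
  {"x": 0,"y": -4,"z": 1.5,"rx": 0,"ry": 0,"rz": 0,"gripper": 0.1},
  {"x": 0,"y": -4,"z": 1.5,"rx": 0,"ry": 0,"rz": 0,"gripper": 0.1},
], newtons=20)

```text
clock: 14.02
tcp_pos: [633.4, -171.8, 47.8]
tcp_rot: [3.09, 0.564, 0.0]
ft_force: [-1.5, 0.6, 3.0]
grip_width: 0.158
```

```bash
python3 m.py .36 46
```

```text
[-0.7  0.5  1.8] [ 0.    -0.     0.001] r 157.5 ang 0.364 yaw 0.361 z 47.8 F [-1.5  0.6  3. ] clk 14.02 g 0.158 [ 0. -0. -1.]
```

Emit:
play_rows([
  {"x": -3.1,"y": 0,"z": 0,"rx": 0,"ry": 0,"rz": 0.02,"gripper": 0.1},
  {"x": -6.3,"y": -0.1,"z": 0,"rx": 0,"ry": 0,"rz": 0.04,"gripper": 0.1},
  {"x": -9.4,"y": -0.3,"z": 0,"rx": 0,"ry": 0,"rz": 0.06,"gripper": 0.1},
  {"x": -12.6,"y": -0.5,"z": 0,"rx": 0,"ry": 0,"rz": 0.08,"gripper": 0.1},
  {"x": -15.7,"y": -0.8,"z": 0,"rx": 0,"ry": 0,"rz": 0.1,"gripper": 0.1},
])

```text
clock: 14.43
tcp_pos: [618.4, -176.6, 47.7]
tcp_rot: [3.115, 0.405, 0.001]
ft_force: [0.4, -0.3, 5.0]
grip_width: 0.16
```

```bash
python3 m.py -.013 47.8
```

```text
[-43.2  -5.3  -0.1] [ 0.    -0.001  0.272] r 157.5 ang 0.264 yaw 0.259 z 47.7 F [ 0.4 -0.3  5. ] clk 14.43 g 0.160 [ 0.001 -0.    -1.   ]
```

Emit:
play_rows([
  {"x": -3.1,"y": 0,"z": 0,"rx": 0,"ry": 0,"rz": 0.02,"gripper": 0.1},
  {"x": -6.3,"y": -0.1,"z": 0,"rx": 0,"ry": 0,"rz": 0.04,"gripper": 0.1},
  {"x": -9.4,"y": -0.3,"z": 0,"rx": 0,"ry": 0,"rz": 0.06,"gripper": 0.1},
  {"x": -12.6,"y": -0.5,"z": 0,"rx": 0,"ry": 0,"rz": 0.08,"gripper": 0.1},
  {"x": -15.7,"y": -0.8,"z": 0,"rx": 0,"ry": 0,"rz": 0.1,"gripper": 0.1},
])

```text
clock: 14.85
tcp_pos: [603.0, -180.0, 47.7]
tcp_rot: [3.131, 0.249, 0.001]
ft_force: [-0.8, 0.9, 5.9]
grip_width: 0.156
```

```bash
python3 m.py -.013 47.8
```

```text
[-27.8  -1.8  -0.1] [ 0.    -0.001  0.172] r 157.5 ang 0.164 yaw 0.159 z 47.7 F [-0.8  0.9  5.9] clk 14.85 g 0.156 [ 0.001 -0.    -1.   ]
```

Emit:
play_rows([
  {"x": -3.1,"y": 0,"z": 0,"rx": 0,"ry": 0,"rz": 0.02,"gripper": 0.1},
  {"x": -6.3,"y": -0.1,"z": 0,"rx": 0,"ry": 0,"rz": 0.04,"gripper": 0.1},
  {"x": -9.4,"y": -0.3,"z": 0,"rx": 0,"ry": 0,"rz": 0.06,"gripper": 0.1},
  {"x": -12.6,"y": -0.5,"z": 0,"rx": 0,"ry": 0,"rz": 0.08,"gripper": 0.1},
  {"x": -15.7,"y": -0.8,"z": 0,"rx": 0,"ry": 0,"rz": 0.1,"gripper": 0.1},
])

```text
clock: 15.27
tcp_pos: [587.4, -181.8, 47.7]
tcp_rot: [3.14, 0.092, 0.001]
ft_force: [-0.0, 0.2, 5.0]
grip_width: 0.156
```

Emit:
play_rows([
  {"x": -3.1,"y": 0,"z": 0,"rx": 0,"ry": 0,"rz": 0.02,"gripper": 0.1},
  {"x": -6.3,"y": -0.1,"z": 0,"rx": 0,"ry": 0,"rz": 0.04,"gripper": 0.1},
  {"x": -9.4,"y": -0.3,"z": 0,"rx": 0,"ry": 0,"rz": 0.06,"gripper": 0.1},
  {"x": -9.4,"y": -0.3,"z": 0,"rx": 0,"ry": 0,"rz": 0.06,"gripper": 0.1},
])

```text
clock: 15.6
tcp_pos: [577.3, -182.1, 47.7]
tcp_rot: [3.141, -0.003, -0.0]
ft_force: [-1.6, 0.3, 7.2]
grip_width: 0.162
```

```bash
python3 m.py -.013 47.8;python3 - <<'E'
from h import *
d=snapshot("scene");i=cv2.cvtColor(d["pixels"],cv2.COLOR_RGB2BGR)
cv2.imwrite("pics/scene5.png",cv2.resize(i[190:270,180:280],None,fx=8,fy=8,interpolation=cv2.INTER_CUBIC)[:600])
E
```

```text
[-2.1  0.5 -0.1] [0.    0.    0.011] r 157.5 ang 0.000 yaw -0.002 z 47.7 F [-1.6  0.3  7.2] clk 15.60 g 0.162 [-0. -0. -1.]
```

View pics/scene5.png

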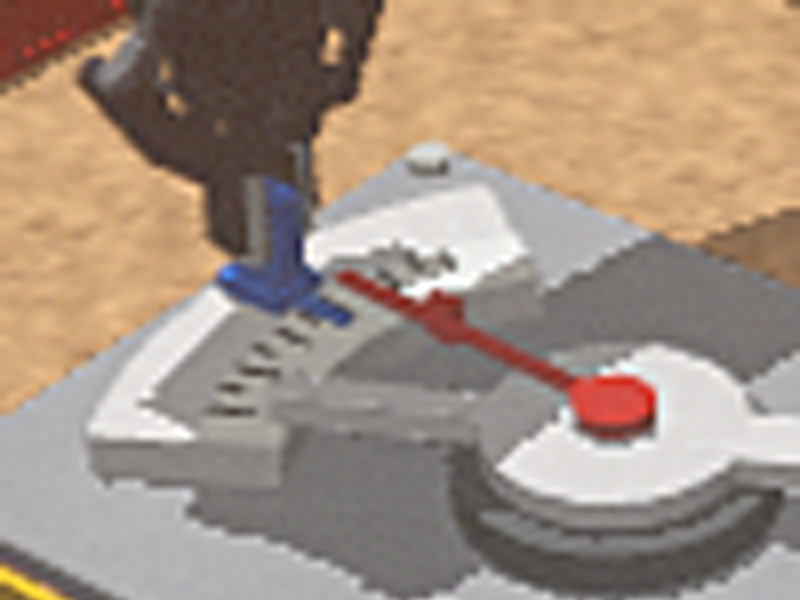

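The scene crop puts the marker tip at about (349,319) and the needle tip at about (341,276). Now I convert both to world positions.

Run:
```python
from h import *
S=cam(snapshot("scene"))
f=lambda u,v,z:atz(S,((u-3.5)/8+180,(v-3.5)/8+190),z).round(1)
g=lambda p:((np.array(proj(S,p))-[180,190])*8+3.5).round()
print("marker",f(349,319,31),"needle",f(341,276,47))
for a in(0,-.013,-.03):
    n=np.array([np.sin(a),-np.cos(a)]);q=PV+122*n
    print(a,"mk",g([*q,31]),"nd",g([*q,47]))
```

```text
marker [ 579.2 -143.4   31. ] needle [ 578.3 -146.3   47. ]
0 mk [346. 313.] nd [343. 274.]
-0.013 mk [349. 311.] nd [346. 272.]
-0.03 mk [353. 309.] nd [350. 270.]
```

Emit:
play_rows([
  {"x": -1.7,"y": 0,"z": 0,"rx": 0,"ry": 0,"rz": 0.011,"gripper": 0.1},
  {"x": -1.7,"y": 0,"z": 0,"rx": 0,"ry": 0,"rz": 0.011,"gripper": 0.1},
  {"x": -1.7,"y": 0,"z": 0,"rx": 0,"ry": 0,"rz": 0.011,"gripper": 0.1},
])

```text
clock: 15.95
tcp_pos: [576.0, -182.1, 47.7]
tcp_rot: [3.141, -0.018, 0.0]
ft_force: [-1.0, 0.4, 6.4]
grip_width: 0.16
```

```bash
python3 m.py -.013 47.8
```

```text
[-0.8  0.5 -0.1] [ 0.    -0.     0.002] r 157.5 ang -0.008 yaw -0.011 z 47.7 F [-1.   0.4  6.4] clk 15.95 g 0.160 [ 0. -0. -1.]
```

Emit:
play_rows([
  {"x": -1.7,"y": 0,"z": 0,"rx": 0,"ry": 0,"rz": 0.011,"gripper": 0.3},
  {"x": -1.7,"y": 0,"z": 0,"rx": 0,"ry": 0,"rz": 0.011,"gripper": 0.4},
  {"x": -1.7,"y": 0,"z": 0,"rx": 0,"ry": 0,"rz": 0.011,"gripper": 0.45},
  {"x": -1.7,"y": 0,"z": 0,"rx": 0,"ry": 0,"rz": 0.011,"gripper": 0.45},
])

```text
clock: 16.28
tcp_pos: [574.2, -181.8, 46.9]
tcp_rot: [-3.141, 0.034, 0.001]
ft_force: [0.6, -0.3, 0.2]
grip_width: 0.452
```

Emit:
play_rows([
  {"x": 0,"y": 0,"z": -20,"rx": 0,"ry": 0,"rz": 0,"gripper": 0.45},
  {"x": 0,"y": 0,"z": -60,"rx": 0,"ry": 0,"rz": 0,"gripper": 0.45},
  {"x": 0,"y": 20,"z": -100,"rx": 0,"ry": 0,"rz": 0,"gripper": 0.45},
  {"x": 0,"y": 60,"z": -110,"rx": 0,"ry": 0,"rz": 0,"gripper": 0.45},
  {"x": -30,"y": 90,"z": -110,"rx": 0,"ry": 0,"rz": 0,"gripper": 0.45},
])

```text
clock: 16.7
tcp_pos: [550.0, -271.1, 161.9]
tcp_rot: [3.139, -0.028, 0.017]
ft_force: [0.6, -2.2, -0.2]
grip_width: 0.448
```

Emit:
play_rows([
  {"x": -40,"y": 20,"z": 0,"rx": 0,"ry": 0,"rz": 0,"gripper": 0.45},
  {"x": -80,"y": 30,"z": 0,"rx": 0,"ry": 0,"rz": 0,"gripper": 0.45},
  {"x": -120,"y": 40,"z": 0,"rx": 0,"ry": 0,"rz": 0,"gripper": 0.45},
  {"x": -120,"y": 80,"z": 0,"rx": 0,"ry": 0,"rz": 0,"gripper": 0.45},
  {"x": -120,"y": 120,"z": 0,"rx": 0,"ry": 0,"rz": 0,"gripper": 0.45},
])

```text
clock: 17.12
tcp_pos: [417.5, -386.7, 156.9]
tcp_rot: [-3.141, 0.032, 0.006]
ft_force: [2.1, -1.1, 0.5]
grip_width: 0.451
```

Run:
```python
from h import *
print(sense()["tcp_pos"],sense()["clock"])
d=snapshot("scene");i=cv2.cvtColor(d["pixels"],cv2.COLOR_RGB2BGR)
cv2.imwrite("pics/scene6.png",cv2.resize(i[195:270,180:280],None,fx=8,fy=8,interpolation=cv2.INTER_CUBIC)[:600])
d=snapshot("top");i=cv2.cvtColor(d["pixels"],cv2.COLOR_RGB2BGR)
cv2.imwrite("pics/top6.png",cv2.resize(i[120:195,270:370],None,fx=8,fy=8,interpolation=cv2.INTER_CUBIC))
```

```text
[ 417.49538561 -386.73896378  156.90366511] 17.1167
```

View pics/scene6.png

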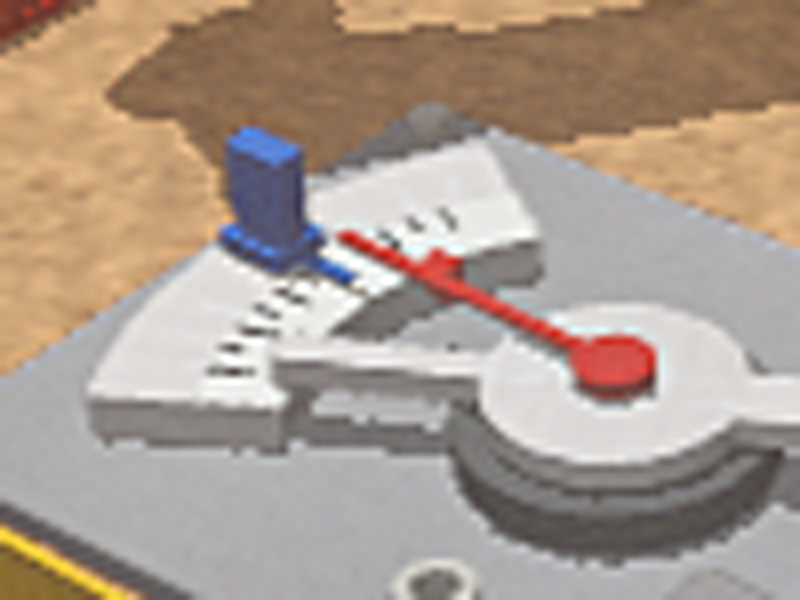

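View pics/top6.png

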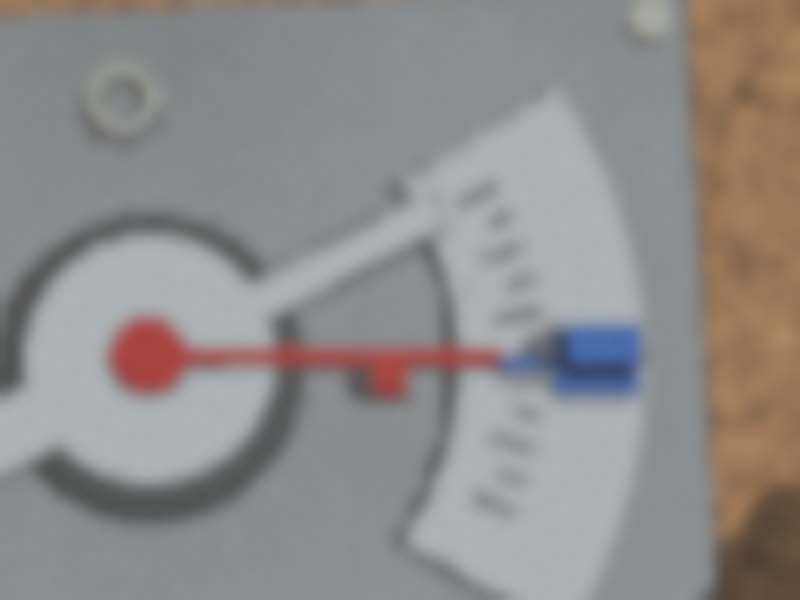

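The top crop puts the needle tip at about (500,358) and the blue line's axis at row 363 (columns 500 to 540). The scene crop has the marker tip at (354,278) and the needle tip at (341,236).

Run:
```python
from h import *
S=cam(snapshot("scene"));T=cam(snapshot("top"))
f=lambda u,v,z:atz(S,((u-3.5)/8+180,(v-3.5)/8+195),z).round(1)
t=lambda u,v,z:atz(T,((u-3.5)/8+270,(v-3.5)/8+120),z).round(1)
print("S marker",f(353,279,31),"needle",f(341,237,47))
print("T marker",t(510,363,31),"needle",t(500,358,47),"pivot",t(147,355,48))
g=cv2.cvtColor(snapshot("top")["pixels"],cv2.COLOR_RGB2HSV).astype(int)
for c in range(329,340):
    col=g[155:175,c]
    b=(col[:,0]>100)&(col[:,0]<130)&(col[:,1]>90);r=((col[:,0]<8)|(col[:,0]>172))&(col[:,1]>90)
    print(c,np.nonzero(b)[0]+155,np.nonzero(r)[0]+155)
```

```text
S marker [ 578.3 -142.3   31. ] needle [ 578.8 -145.9   47. ]
T marker [ 576.8 -153.5   31. ] needle [ 576. -149.   47.] pivot [578.1 -24.9  48. ]
329 [] [164]
330 [] [164]
331 [] []
332 [] []
333 [] []
334 [165] []
335 [165] []
336 [165] []
337 [] []
338 [] []
339 [165 166 167] []
```

The marker and needle tips agree to about 1 mm along the scale in both views. The tail is at its rest position and the robot is well clear, so I hand in the job.

Run:
```python
from h import *
print(np.abs(sense()["dq"]).max(),sense()["ft_force"]); print(close_job())
```

```text
0.020404822146096555 [0.93473654 0.84240861 0.01086695]
the job is handed in; nothing more can be done
None
```

I finished the travel check and handed the job in at about 17 s; it reports no verdict.

- **Push:** I pushed the roller clockwise with the shut fingers until the force began to climb, at about 0.43–0.45 rad. I leaned on the stop with about 14–15 N for just over a second. The highest reading I saw was about 16 N total, including a 4–7 N vertical part. The kept deflection was about 0.48 rad.
- **Return:** I eased the arm back under contact at about 0.25 rad/s. Pictures afterwards show the roller and tail at their rest position.
- **Marker:** I gripped the blue tab and slid it along the scale to the needle. The last pictures put the two tips within about 1 mm of each other along the scale in both views. The needle hadn't moved and the robot was well clear.

**Disagreements and slips:**
- The two cameras disagree by about 3 mm in absolute position, so I compared the tips within one view at a time.
- My top-view pick of the marker tip was about 4.5 mm off the needle tip radially. The index line has no sharp end in that view; this is not an offset along the scale.
- While letting go of the tab I mistakenly repeated a 1.7 mm move. The last pictures were taken after that and still show the tips agreeing.

I didn't measure the bystanders again at the end; the gripper's path kept clear of them.

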